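# Start up the microscope station in order

## Task

Start up the microscope station in its proper order: with a fingertip press right in the green mains button, then the yellow lamp button, then the blue camera button, each gently so that it stays down. Leave the red heater button off; do not pick up or shift any of the units or the other things on the bench.

Things in the scene. Friction and masses are not known exactly. Their poses are not given: they have to be found in the camera images.
- mains_unit: white box with three black round sockets on its front, 110 x 90 x 45 mm, about 0.8 kg, standing loose on rubber feet; origin at the centre of its underside, z up, x along its 110 mm length, front face to its -x. A black collar (48 mm across) in the middle of its top reaches 51 mm above the table and guides the green button, right over the origin.
- green_top (a point): centre of the top face of the green push button: a green disc 36 mm across, on the mains unit. Off, it stands about 72 mm above the table; pressed right in and let go, 62 mm. The disc is a soft cap: under the finger it gives up to 8 mm further, about 2 N per mm. The point moves with the button.
- green_button (a joint): how far the green button is pushed in, in m: 0 to 0.0015 when off, 0.010 fully in at its stop. It takes a steady push of about 3 N straight down, has no spring and stays where it is pushed; the soft cap on top of it yields first by about 1.5 mm and springs back when let go. At the stop a push of 6 to 10 N is plenty; over 20 N is rough.
- lamp_unit: mid-grey box with an amber pilot lamp on its front, 110 x 90 x 45 mm, about 0.8 kg, standing loose on rubber feet; origin at the centre of its underside, z up, x along its 110 mm length, front face to its -x. A black collar (48 mm across) in the middle of its top reaches 51 mm above the table and guides the yellow button, right over the origin.
- yellow_top (a point): centre of the top face of the yellow push button: a yellow disc 36 mm across, on the lamp unit. Off, it stands about 72 mm above the table; pressed right in and let go, 62 mm. The disc is a soft cap: under the finger it gives up to 8 mm further, about 2 N per mm. The point moves with the button.
- yellow_button (a joint): how far the yellow button is pushed in, in m: 0 to 0.0015 when off, 0.010 fully in at its stop. It takes a steady push of about 3 N straight down, has no spring and stays where it is pushed; the soft cap on top of it yields first by about 1.5 mm and springs back when let go. At the stop a push of 6 to 10 N is plenty; over 20 N is rough.
- camera_unit: silver aluminium box with a small dark window on its front, 110 x 90 x 45 mm, about 0.8 kg, standing loose on rubber feet; origin at the centre of its underside, z up, x along its 110 mm length, front face to its -x. A black collar (48 mm across) in the middle of its top reaches 51 mm above the table and guides the blue button, right over the origin.
- blue_top (a point): centre of the top face of the blue push button: a blue disc 36 mm across, on the camera unit. Off, it stands about 72 mm above the table; pressed right in and let go, 62 mm. The disc is a soft cap: under the finger it gives up to 8 mm further, about 2 N per mm. The point moves with the button.
- blue_button (a joint): how far the blue button is pushed in, in m: 0 to 0.0015 when off, 0.010 fully in at its stop. It takes a steady push of about 3 N straight down, has no spring and stays where it is pushed; the soft cap on top of it yields first by about 1.5 mm and springs back when let go. At the stop a push of 6 to 10 N is plenty; over 20 N is rough.
- heater_unit: grey box with a small red badge on its front, 110 x 90 x 45 mm, about 0.8 kg, standing loose on rubber feet; origin at the centre of its underside, z up, x along its 110 mm length, front face to its -x. A black collar (48 mm across) in the middle of its top reaches 51 mm above the table and guides the red button, right over the origin.
- red_top (a point): centre of the top face of the red push button: a red disc 36 mm across, on the heater unit. Off, it stands about 72 mm above the table; pressed right in and let go, 62 mm. The disc is a soft cap: under the finger it gives up to 8 mm further, about 2 N per mm. The point moves with the button.
- red_button (a joint): how far the red button is pushed in, in m: 0 to 0.0015 when off, 0.010 fully in at its stop. It takes a steady push of about 3 N straight down, has no spring and stays where it is pushed; the soft cap on top of it yields first by about 1.5 mm and springs back when let go. At the stop a push of 6 to 10 N is plenty; over 20 N is rough.
- spice_tin: closed round tin, brass-coloured with a red lid, 94 mm across, 39 mm tall; loose bystander, to be left alone; origin at the centre of its underside
- water_bottle: blue water bottle, 64 mm across, 200 mm tall; loose bystander, to be left alone; origin at the centre of its underside
- slide_box: closed blue plastic box for slides, 100 x 80 x 34 mm; loose bystander, to be left alone; origin at the centre of its underside
- dish: small glass dish, 90 mm across, 16 mm tall; loose bystander, to be left alone; origin at the centre of its underside
- sample_jar: amber jar with a black cap, 56 mm across, 70 mm tall; loose bystander, to be left alone; origin at the centre of its underside
- brass_scoop: small brass scoop lying flat, about 105 mm long along its x axis, 9 mm tall; loose bystander, to be left alone; origin at the centre of its underside (of its handle)

How it is judged:
By the outcome, as a careful person would: the job done as asked, in the order asked, and still so for the second after the job is handed in, with the robot touching nothing.
It also fails if it takes over 54 s, if anything falls off the work surface, if the arm or the gripper's body presses on something with over 40 N, if the wrist force passes 120 N, or if a joint passes its speed limit or range.

## Robot

A 6-joint arm with a two-finger parallel gripper is mounted at the origin on the work surface. World frame = base frame: x ahead of the robot, y to its left, z up, the work surface at z = 0. Lengths are in m, angles in rad, forces in N, time in s.
With the tool pointing down it reaches from about 0.35 to 0.95 m from the base axis. Payload 17.4 kg.
Tool frame: the origin (TCP) lies between the finger pads; the fingertips stand 17 mm ahead of it and the grasp point (between the pads) lies 2 mm behind it; z points along the fingers, y is the line along which they close (so a half turn about z gives the same grasp; the last joint's range is limited). The gripper opens to 93 mm and grips with 3 to 60 N. Pads are 15 mm wide; open, the fingers measure 128 mm over their backs; the gripper's body (75 mm by 188 mm) begins 65 mm behind the grasp point.
Start: joints at [1.1, 0.116, 1.442, -0, 1.584, -0.038], TCP at [0.283, 0.613, 0.236] pointing down, gripper open.
Joint ranges: [-2.83, 2.83], [-0.83, 2.19], [0.07, 2.5], [-1.14, 4.28], [0.01, 3], [-2.97, 2.97]. Speed limits (rad/s): [1.89, 1.89, 2.22, 3.14, 3.14, 3.14].

## Interface

Orientations are given as a unit quaternion [x, y, z, w].
In Python, from station import env, vision gives the robot as it stands.
- The arm moves only by the tool move_arm, never from a script. Its argument "commands" is a list of rows, each an object of numbers: "tx", "ty", "tz": the shift along the tool's x, y, z in mm; "roll": the turn about the tool's z in rad. A call has 1 to 5 rows; each row is the pose to reach, as a shift and turn from the pose commanded when the call began, along the tool's axes at that moment; what a row does not reach only later rows make up. A row lasts 1/12 s, in which the tool goes at most 41.7 mm and 7.16 degrees, less where a joint would pass 70% of its speed; a pose out of reach is approached as far as the arm can. A call with a gripper value outside its range is refused whole. "fingers" is the finger opening in mm, from 0 to 93, set as the call begins (left out, the last holds). The fingers move at their own pace and stop on an object; the grip force is fixed at half the most. Time passes only in rows, so rows that repeat a pose let the fingers close. It gives the time, the measured TCP pose, the force, the opening and the grip force at its end, in the units of the state.
- env.state(): the state, without advancing time (a new reading comes with each control period).
- vision.snapshot(name): name is "side" or "top"; returns a dict with "pixels" (420x560x3 uint8, blue, green, red), "depth" (420x560 float32, m along the optical axis (not along the pixel's ray), 0 where there is no reading), "camera_matrix" (3x3 intrinsics, pixels), "T" (4x4, takes a point from camera to world coordinates). Camera axes: x right, y up, looking along -z (the intrinsics and any distortion apply to the point x, -y, -z); pixel columns grow to the right and rows downward; lengths in m; the calibration is good to about 2 mm. A picture is of the moment at which its call begins.
- env.job_done(): hands the job in; it is judged then, once.
The state is a dict: "time_s": time; "q": joint angles; "joint_velocities": joint speeds; "joint_efforts": joint torques, N m; "eef_pos": TCP position; "tcp_rot": TCP orientation; "force": force on the tool from outside, world axes, zero at the start; "torque": the same for the moment, N m; "opening": finger opening in m; "finger_force": force on a finger pad.
Only numpy, scipy, OpenCV 4.12 (cv2) and the standard library are available. Lean on these libraries where they do the work, as an engineer would, in place of code of your own. Each camera call takes 0.05 s, during which the arm holds its last target. There are 200 camera calls.

## Working session

There is one attempt and no reset: what is moved stays moved. The work goes in short steps, Python scripts to look and compute and a tool call to move; the robot and the scene stay as the last step left them, time stands still between calls to the robot, and variables do not carry over. Pictures are saved under pics/ and viewed, at most 10 in all, crops included, and the job is handed in when it is done.

Besides the shell and the picture viewer there is one more tool, called after "Request:" by a JSON object that holds its "fn" and its "kwargs". move_arm: Moves the arm, as the interface text tells. Its arguments: {"type":"object","properties":{"commands":{"type":"array","items":{"type":"object","properties":{"tx":{"type":"number"},"ty":{"type":"number"},"tz":{"type":"number"},"roll":{"type":"number"}}}},"fingers":{"type":"number"}},"required":["commands"]}

```bash
mkdir -p pics; cat > h.py <<'E'
import numpy as np, cv2
from station import env, vision
def world(s,u,v,d):
    K=s["camera_matrix"]; x=(u-K[0,2])/K[0,0]*d; y=(v-K[1,2])/K[1,1]*d
    p=np.stack([x,-y,-d,np.ones_like(d)],-1)
    return (p@s["T"].T)[...,:3]
def cloud(s):
    v,u=np.mgrid[0:420,0:560].astype(float)
    return world(s,u,v,s["depth"].astype(float))
E
python3 - <<'E'
from h import *
for n in("top","side"):
    s=vision.snapshot(n); cv2.imwrite(f"pics/{n}1.png",s["pixels"]); np.savez(f"{n}1.npz",**s)
    print(n,s["T"].round(3).tolist(),[k for k in s])
print(env.state())
E
```

```text
top [[-0.017, 0.983, -0.181, 0.336], [-1.0, -0.019, -0.006, 0.071], [-0.009, 0.181, 0.983, 1.466], [0.0, 0.0, 0.0, 1.0]] ['pixels', 'depth', 'camera_matrix', 'T']
side [[0.917, 0.269, -0.293, 0.306], [-0.398, 0.606, -0.689, -0.663], [-0.008, 0.749, 0.663, 0.788], [0.0, 0.0, 0.0, 1.0]] ['pixels', 'depth', 'camera_matrix', 'T']
{'time_s': 0.1, 'q': array([ 1.10018300e+00,  1.16425156e-01,  1.44217197e+00, -2.87918952e-05,
        1.58399728e+00, -3.77949775e-02]), 'joint_velocities': array([ 9.38890672e-04, -1.65917989e-03, -2.11235737e-03,  1.97867791e-03,
        1.55350802e-03,  7.95017567e-05]), 'joint_efforts': array([ 1.98774476e-03, -7.22891879e+01, -6.23866725e+01,  7.81374844e-02,
        2.26320309e-02, -7.65666664e-05]), 'eef_pos': array([0.28305687, 0.61261009, 0.23500412]), 'tcp_rot': array([ 2.14724096e-01,  9.76674619e-01, -4.88399864e-04, -1.12025763e-04]), 'force': array([-0.33456003,  0.82800232,  0.39908772]), 'torque': array([0.01737351, 0.02359706, 0.03238424]), 'finger_force': 0.0, 'opening': 0.09303443550149443}
```

View pics/top1.png

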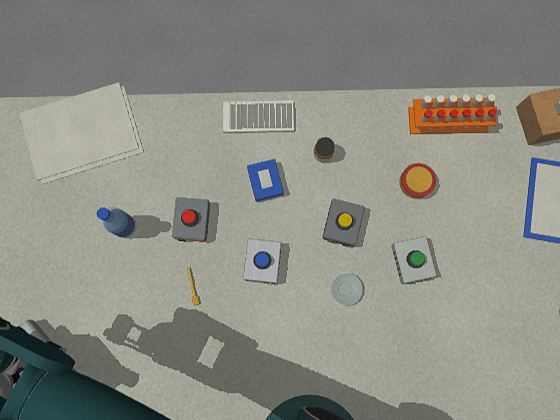

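View pics/side1.png

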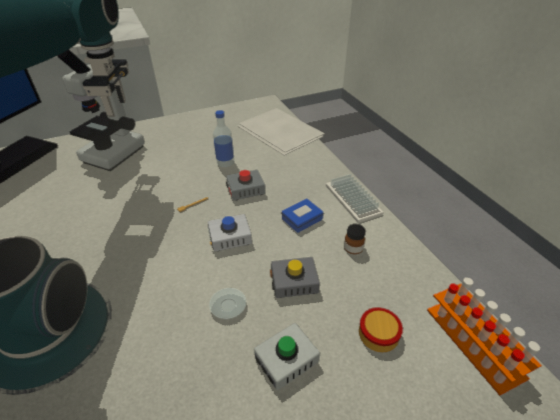

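The top view shows green at (417,259), yellow at (345,220), blue at (262,260) and red at (189,217). The dish is at (347,289), between and below yellow and green, and the bottle is at (116,222). The side view shows the same layout, and nothing blocks the buttons.

```bash
python3 - <<'E'
from h import *
seeds={"top":dict(green=(417,259),yellow=(345,220),blue=(262,260),red=(189,217)),"side":dict(green=(287,347),yellow=(295,268),blue=(229,223),red=(245,176))}
for n in seeds:
    s=dict(np.load(f"{n}1.npz")); P=cloud(s); hsv=cv2.cvtColor(s["pixels"],cv2.COLOR_BGR2HSV).astype(int)
    for c,(u,v) in seeds[n].items():
        h0=hsv[v,u,0]; dh=abs(hsv[...,0]-h0); dh=np.minimum(dh,180-dh)
        m=(dh<8)&(hsv[...,1]>130); V,U=np.mgrid[0:420,0:560]; m&=(abs(U-u)<16)&(abs(V-v)<16)
        p=P[m]; zt=np.median(p[p[:,2]>.06][:,2]) if (p[:,2]>.06).any() else np.nan
        t=p[abs(p[:,2]-0.072)<.005]
        # rectangle of box top
        b=(abs(P[...,2]-.045)<.006)&(abs(U-u)<45)&(abs(V-v)<45)
        r=cv2.minAreaRect((P[b][:,:2]*1000).astype(np.float32))
        print(n,c,m.sum(),len(t),t.mean(0).round(4),((t.max(0)+t.min(0))/2).round(4),np.ptp(t,axis=0).round(3),"zmed",round(zt,4),"box",np.round(r[0],1),np.round(r[1],1),round(r[2],1))
E
```

```text
top green 136 120 [ 0.4803 -0.2888  0.0717] [ 0.4804 -0.2888  0.0721] [0.032 0.033 0.01 ] zmed 0.0717 box [ 480.7 -289.4] [111.5  91.1] 11.1
top yellow 155 128 [ 0.5857 -0.1061  0.0719] [ 0.5867 -0.1065  0.072 ] [0.033 0.032 0.01 ] zmed 0.0715 box [ 585.7 -106. ] [ 90.7 111.8] 74.4
top blue 147 126 [0.4851 0.1138 0.0719] [0.4851 0.1142 0.0719] [0.032 0.034 0.01 ] zmed 0.0716 box [485.4 113.9] [ 89.7 111.2] 82.7
top red 148 130 [0.6027 0.3066 0.0717] [0.6022 0.3063 0.072 ] [0.033 0.033 0.01 ] zmed 0.0717 box [601.  306.6] [ 90.6 114.8] 85.1
side green 268 201 [ 0.4789 -0.294   0.0706] [ 0.4784 -0.2937  0.0703] [0.032 0.032 0.006] zmed 0.0705 box [ 480.1 -291.6] [110.5  91. ] 11.1
side yellow 196 126 [ 0.5842 -0.11    0.0702] [ 0.5845 -0.1091  0.0708] [0.033 0.034 0.008] zmed 0.0698 box [588.5 -51.1] [225.2 124.1] 87.2
side blue 73 72 [0.4837 0.109  0.0708] [0.4836 0.1097 0.0707] [0.03  0.031 0.005] zmed 0.0708 box [521.6 136.4] [385.4 173.5] 71.6
side red 96 57 [0.6015 0.3013 0.0704] [0.6013 0.3032 0.0708] [0.031 0.038 0.008] zmed 0.0697 box [579.8 297.6] [369.4 165.3] 70.7
```

Request:
{"fn": "move_arm", "kwargs": {"commands": [{"tx": -24, "ty": -32}, {"tx": -48, "ty": -64}, {"tx": -72, "ty": -96}, {"tx": -96, "ty": -128}, {"tx": -120, "ty": -160}], "fingers": 0}}

```text
invalid input at $.commands[0]: expected keys tx, ty, tz, roll
```

Request:
{"fn": "move_arm", "kwargs": {"commands": [{"tx": -24, "ty": -32, "tz": 0, "roll": 0}, {"tx": -48, "ty": -64, "tz": 0, "roll": 0}, {"tx": -72, "ty": -96, "tz": 0, "roll": 0}, {"tx": -96, "ty": -128, "tz": 0, "roll": 0}, {"tx": -120, "ty": -160, "tz": 0, "roll": 0}], "fingers": 0}}

```text
time_s: 0.52
eef_pos: [0.3248, 0.4154, 0.2351]
tcp_rot: [0.214, 0.977, -0.0, -0.0]
force: [-0.1, -0.2, 0.7]
opening: 0.0644
finger_force: 0.0
```

Request:
{"fn": "move_arm", "kwargs": {"commands": [{"tx": -24, "ty": -32, "tz": 0, "roll": 0}, {"tx": -48, "ty": -64, "tz": 0, "roll": 0}, {"tx": -72, "ty": -96, "tz": 0, "roll": 0}, {"tx": -96, "ty": -128, "tz": 0, "roll": 0}, {"tx": -120, "ty": -160, "tz": 0, "roll": 0}]}}

```text
time_s: 0.93
eef_pos: [0.3665, 0.2198, 0.2355]
tcp_rot: [0.214, 0.977, 0.0, 0.0]
force: [1.1, 0.5, 0.7]
opening: 0.0309
finger_force: 0.0
```

Request:
{"fn": "move_arm", "kwargs": {"commands": [{"tx": -24, "ty": -32, "tz": 0, "roll": 0}, {"tx": -48, "ty": -64, "tz": 0, "roll": 0}, {"tx": -72, "ty": -96, "tz": 0, "roll": 0}, {"tx": -96, "ty": -128, "tz": 0, "roll": 0}, {"tx": -120, "ty": -160, "tz": 0, "roll": 0}]}}

```text
time_s: 1.35
eef_pos: [0.4083, 0.0241, 0.2357]
tcp_rot: [0.215, 0.977, 0.0, 0.0]
force: [0.9, 0.6, 0.4]
opening: 0.0008
finger_force: 0.0
```

Request:
{"fn": "move_arm", "kwargs": {"commands": [{"tx": -24, "ty": -32, "tz": 0, "roll": 0}, {"tx": -48, "ty": -64, "tz": 0, "roll": 0}, {"tx": -72, "ty": -96, "tz": 0, "roll": 0}, {"tx": -96, "ty": -128, "tz": 0, "roll": 0}, {"tx": -120, "ty": -160, "tz": 0, "roll": 0}]}}

```text
time_s: 1.77
eef_pos: [0.4502, -0.1718, 0.2356]
tcp_rot: [0.215, 0.977, 0.0, 0.0]
force: [1.0, 0.6, 0.9]
opening: 0.0005
finger_force: 0.0
```

Request:
{"fn": "move_arm", "kwargs": {"commands": [{"tx": -24, "ty": -30, "tz": 0, "roll": 0}, {"tx": -48, "ty": -60, "tz": 0, "roll": 0}, {"tx": -68, "ty": -85, "tz": 0, "roll": 0}, {"tx": -77, "ty": -96, "tz": 0, "roll": 0}, {"tx": -77, "ty": -96, "tz": 20, "roll": 0}]}}

```text
time_s: 2.18
eef_pos: [0.481, -0.292, 0.2179]
tcp_rot: [0.216, 0.976, -0.001, 0.001]
force: [1.4, -0.5, 0.7]
opening: 0.0002
finger_force: 0.0
```

Request:
{"fn": "move_arm", "kwargs": {"commands": [{"tx": 0, "ty": 0, "tz": 30, "roll": 0}, {"tx": 0, "ty": 0, "tz": 60, "roll": 0}, {"tx": 0, "ty": 0, "tz": 85, "roll": 0}, {"tx": 0, "ty": 0, "tz": 90, "roll": 0}, {"tx": 0, "ty": 0, "tz": 90, "roll": 0}]}}

```text
time_s: 2.6
eef_pos: [0.4794, -0.2882, 0.1243]
tcp_rot: [0.215, 0.977, 0.001, -0.001]
force: [0.6, 0.5, 0.0]
opening: 0.0006
finger_force: 0.0
```

```bash
python3 - <<'E'
from h import *
s=vision.snapshot("side"); cv2.imwrite("pics/side2.png",cv2.resize(s["pixels"][220:420,180:400],None,fx=3,fy=3))
print(env.state()["eef_pos"],env.state()["force"])
P=cloud(s)
m=(abs(P[...,0]-.48)<.06)&(abs(P[...,1]+.291)<.06)&(P[...,2]>.08)&(P[...,2]<.15)
p=P[m]
for z in np.arange(.1,.15,.01):
    q=p[abs(p[:,2]-z)<.005]
    if len(q): print(z.round(3),len(q),q.mean(0).round(4),q.min(0).round(3),q.max(0).round(3))
E
```

```text
[ 0.48015037 -0.28872071  0.12621359] [-0.01248695 -0.69525584  0.24317843]
```

View pics/side2.png

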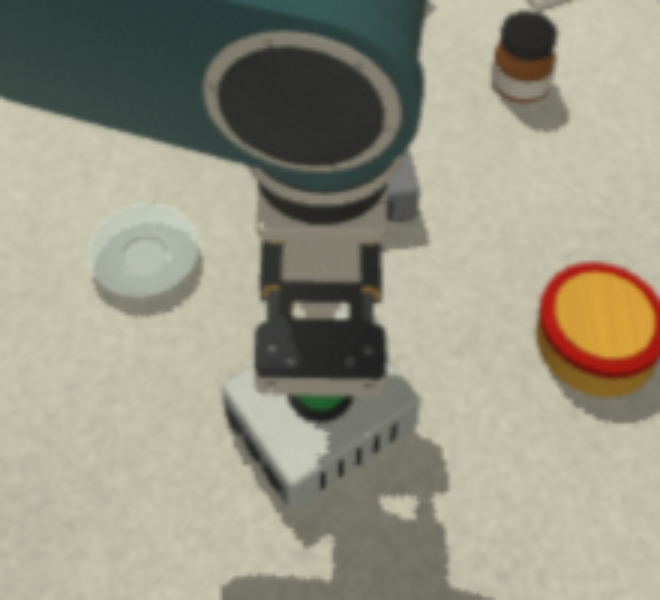

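The closed gripper hangs over the green button: the disc shows at crop (322,402), just below the gripper body. The dish at (147,258) and tin at (600,310) are clear. I'll go down gently, watching the force.

Request:
{"fn": "move_arm", "kwargs": {"commands": [{"tx": 0, "ty": 1, "tz": 10, "roll": 0}, {"tx": 0, "ty": 0, "tz": 20, "roll": 0}, {"tx": 0, "ty": 0, "tz": 28, "roll": 0}, {"tx": 0, "ty": 0, "tz": 32, "roll": 0}, {"tx": 0, "ty": 0, "tz": 32, "roll": 0}]}}

```text
time_s: 3.07
eef_pos: [0.4797, -0.2887, 0.0925]
tcp_rot: [0.215, 0.977, 0.0, -0.001]
force: [0.3, 0.7, -0.1]
opening: 0.0005
finger_force: 0.0
```

Request:
{"fn": "move_arm", "kwargs": {"commands": [{"tx": 0, "ty": 0, "tz": 2, "roll": 0}, {"tx": 0, "ty": 0, "tz": 4, "roll": 0}, {"tx": 0, "ty": 0, "tz": 6, "roll": 0}, {"tx": 0, "ty": 0, "tz": 8, "roll": 0}, {"tx": 0, "ty": 0, "tz": 10, "roll": 0}]}}

```text
time_s: 3.48
eef_pos: [0.4802, -0.2891, 0.0839]
tcp_rot: [0.215, 0.977, -0.0, 0.0]
force: [-0.5, 0.2, 3.2]
opening: 0.0006
finger_force: 1.5
```

Request:
{"fn": "move_arm", "kwargs": {"commands": [{"tx": 0, "ty": 0, "tz": 1, "roll": 0}, {"tx": 0, "ty": 0, "tz": 2, "roll": 0}, {"tx": 0, "ty": 0, "tz": 3, "roll": 0}, {"tx": 0, "ty": 0, "tz": 3, "roll": 0}, {"tx": 0, "ty": 0, "tz": 3, "roll": 0}]}}

```text
time_s: 3.9
eef_pos: [0.4801, -0.2891, 0.0807]
tcp_rot: [0.215, 0.977, -0.0, 0.0]
force: [0.6, -1.3, 1.8]
opening: 0.0004
finger_force: 1.1
```

Request:
{"fn": "move_arm", "kwargs": {"commands": [{"tx": 0, "ty": 0, "tz": 1, "roll": 0}, {"tx": 0, "ty": 0, "tz": 2, "roll": 0}, {"tx": 0, "ty": 0, "tz": 3, "roll": 0}, {"tx": 0, "ty": 0, "tz": 4, "roll": 0}, {"tx": 0, "ty": 0, "tz": 4, "roll": 0}]}}

```text
time_s: 4.32
eef_pos: [0.4801, -0.289, 0.0767]
tcp_rot: [0.215, 0.977, -0.0, 0.0]
force: [1.5, -1.3, 5.6]
opening: 0.0004
finger_force: 2.5
```

Request:
{"fn": "move_arm", "kwargs": {"commands": [{"tx": 0, "ty": 0, "tz": 0.5, "roll": 0}, {"tx": 0, "ty": 0, "tz": 1, "roll": 0}, {"tx": 0, "ty": 0, "tz": 1, "roll": 0}]}}

```text
time_s: 4.57
eef_pos: [0.4802, -0.2891, 0.0759]
tcp_rot: [0.215, 0.977, -0.0, 0.0]
force: [0.4, -0.7, 5.9]
opening: 0.0006
finger_force: 3.2
```

Request:
{"fn": "move_arm", "kwargs": {"commands": [{"tx": 0, "ty": 0, "tz": 0.5, "roll": 0}, {"tx": 0, "ty": 0, "tz": 1, "roll": 0}, {"tx": 0, "ty": 0, "tz": 1, "roll": 0}]}}

```text
time_s: 4.82
eef_pos: [0.4802, -0.2891, 0.0751]
tcp_rot: [0.215, 0.977, -0.0, 0.0]
force: [0.8, -0.2, 8.2]
opening: 0.0007
finger_force: 4.0
```

Request:
{"fn": "move_arm", "kwargs": {"commands": [{"tx": 0, "ty": 0, "tz": -3, "roll": 0}, {"tx": 0, "ty": 0, "tz": -10, "roll": 0}, {"tx": 0, "ty": 0, "tz": -25, "roll": 0}, {"tx": 0, "ty": 0, "tz": -45, "roll": 0}, {"tx": 0, "ty": 0, "tz": -60, "roll": 0}]}}

```text
time_s: 5.23
eef_pos: [0.4798, -0.2888, 0.1357]
tcp_rot: [0.215, 0.977, 0.0, -0.0]
force: [-1.1, -0.9, 0.2]
opening: 0.0006
finger_force: 0.0
```

Request:
{"fn": "move_arm", "kwargs": {"commands": [{"tx": -2, "ty": 20, "tz": 0, "roll": 0}, {"tx": -6, "ty": 60, "tz": 0, "roll": 0}, {"tx": -10, "ty": 100, "tz": 0, "roll": 0}, {"tx": -14, "ty": 140, "tz": 0, "roll": 0}, {"tx": -17, "ty": 178, "tz": 0, "roll": 0}]}}

```text
time_s: 5.65
eef_pos: [0.5705, -0.1326, 0.1347]
tcp_rot: [0.215, 0.977, 0.0, -0.0]
force: [0.4, -0.8, -0.5]
opening: 0.0004
finger_force: 0.0
```

Request:
{"fn": "move_arm", "kwargs": {"commands": [{"tx": -2, "ty": 20, "tz": 0, "roll": 0}, {"tx": -2, "ty": 30, "tz": 0, "roll": 0}, {"tx": -2, "ty": 30, "tz": 0, "roll": 0}, {"tx": -2, "ty": 30, "tz": 0, "roll": 0}]}}

```text
time_s: 5.98
eef_pos: [0.5841, -0.1085, 0.1344]
tcp_rot: [0.214, 0.977, -0.0, -0.0]
force: [-0.1, -0.3, -0.5]
opening: 0.0004
finger_force: 0.0
```

```bash
python3 - <<'E'
from h import *
for n in ("side","top"):
    s=vision.snapshot(n); P=cloud(s)
    np.savez(n+"3.npz",**s)
    hsv=cv2.cvtColor(s["pixels"],cv2.COLOR_BGR2HSV).astype(int)
    for c,x,y,h0 in(("green",.480,-.291,70),("blue",.4845,.1115,112),("red",.602,.305,0)):
        dh=abs(hsv[...,0]-h0); dh=np.minimum(dh,180-dh)
        m=(np.hypot(P[...,0]-x,P[...,1]-y)<.024)&(hsv[...,1]>130)&(dh<20)&(P[...,2]>.05)&(P[...,2]<.08)
        p=P[m]; print(n,c,len(p),np.median(p,axis=0).round(4) if len(p) else "")
print(env.state()["eef_pos"],env.state()["time_s"])
E
```

```text
side green 241 [ 0.4787 -0.2951  0.0605]
side blue 75 [0.4837 0.1077 0.0705]
side red 0 
top green 145 [ 0.4811 -0.2888  0.0621]
top blue 146 [0.485  0.1131 0.0716]
top red 146 [0.6016 0.3064 0.0717]
[ 0.58393599 -0.10927696  0.1345916 ] 6.0833
```

Green is fully in: its top is 62 mm above the table. Next is yellow.

Request:
{"fn": "move_arm", "kwargs": {"commands": [{"tx": 0, "ty": 0, "tz": 12, "roll": 0}, {"tx": 0, "ty": 0, "tz": 26, "roll": 0}, {"tx": 0, "ty": 0, "tz": 37, "roll": 0}, {"tx": 0, "ty": 0, "tz": 42, "roll": 0}, {"tx": 0, "ty": 0, "tz": 42, "roll": 0}]}}

```text
time_s: 6.5
eef_pos: [0.5836, -0.1082, 0.0903]
tcp_rot: [0.215, 0.977, 0.0, -0.002]
force: [-1.0, 0.3, 0.2]
opening: 0.0004
finger_force: 0.0
```

Request:
{"fn": "move_arm", "kwargs": {"commands": [{"tx": 0, "ty": 0, "tz": 2, "roll": 0}, {"tx": 0, "ty": 0, "tz": 4, "roll": 0}, {"tx": 0, "ty": 0, "tz": 6, "roll": 0}, {"tx": 0, "ty": 0, "tz": 8, "roll": 0}, {"tx": 0, "ty": 0, "tz": 10, "roll": 0}]}}

```text
time_s: 6.92
eef_pos: [0.5848, -0.1082, 0.083]
tcp_rot: [0.215, 0.977, -0.0, 0.0]
force: [-0.3, 0.2, 3.3]
opening: 0.0008
finger_force: 1.5
```

Request:
{"fn": "move_arm", "kwargs": {"commands": [{"tx": 0, "ty": 0, "tz": 1, "roll": 0}, {"tx": 0, "ty": 0, "tz": 2, "roll": 0}, {"tx": 0, "ty": 0, "tz": 3, "roll": 0}, {"tx": 0, "ty": 0, "tz": 4, "roll": 0}, {"tx": 0, "ty": 0, "tz": 4, "roll": 0}]}}

```text
time_s: 7.33
eef_pos: [0.5847, -0.1081, 0.0786]
tcp_rot: [0.215, 0.977, 0.0, 0.0]
force: [1.5, -1.4, 3.6]
opening: 0.0004
finger_force: 1.3
```

Request:
{"fn": "move_arm", "kwargs": {"commands": [{"tx": 0, "ty": 0, "tz": 1, "roll": 0}, {"tx": 0, "ty": 0, "tz": 2, "roll": 0}, {"tx": 0, "ty": 0, "tz": 2.5, "roll": 0}, {"tx": 0, "ty": 0, "tz": 2.5, "roll": 0}]}}

```text
time_s: 7.67
eef_pos: [0.5847, -0.1082, 0.0763]
tcp_rot: [0.215, 0.977, 0.0, 0.0]
force: [0.2, -0.0, 5.7]
opening: 0.0003
finger_force: 2.8
```

Request:
{"fn": "move_arm", "kwargs": {"commands": [{"tx": 0, "ty": 0, "tz": 0.5, "roll": 0}, {"tx": 0, "ty": 0, "tz": 0.5, "roll": 0}]}}

```text
time_s: 7.83
eef_pos: [0.5847, -0.1082, 0.0759]
tcp_rot: [0.215, 0.977, -0.0, 0.0]
force: [0.3, -0.7, 6.5]
opening: 0.0007
finger_force: 3.2
```

Request:
{"fn": "move_arm", "kwargs": {"commands": [{"tx": 0, "ty": 0, "tz": 0.5, "roll": 0}, {"tx": 0, "ty": 0, "tz": 1, "roll": 0}, {"tx": 0, "ty": 0, "tz": 1, "roll": 0}]}}

```text
time_s: 8.08
eef_pos: [0.5847, -0.1082, 0.0751]
tcp_rot: [0.215, 0.977, -0.0, 0.0]
force: [-0.3, 0.3, 8.4]
opening: 0.0008
finger_force: 4.0
```

Request:
{"fn": "move_arm", "kwargs": {"commands": [{"tx": 0, "ty": 0, "tz": -3, "roll": 0}, {"tx": 0, "ty": 0, "tz": -10, "roll": 0}, {"tx": 0, "ty": 0, "tz": -25, "roll": 0}, {"tx": 0, "ty": 0, "tz": -45, "roll": 0}, {"tx": 0, "ty": 0, "tz": -60, "roll": 0}]}}

```text
time_s: 8.5
eef_pos: [0.5843, -0.108, 0.1357]
tcp_rot: [0.215, 0.977, 0.0, -0.0]
force: [0.1, -0.1, 1.2]
opening: 0.0006
finger_force: 0.0
```

Request:
{"fn": "move_arm", "kwargs": {"commands": [{"tx": 15, "ty": 13, "tz": 0, "roll": 0}, {"tx": 42, "ty": 36, "tz": 0, "roll": 0}, {"tx": 72, "ty": 62, "tz": 0, "roll": 0}, {"tx": 102, "ty": 88, "tz": 0, "roll": 0}, {"tx": 132, "ty": 113, "tz": 0, "roll": 0}]}}

```text
time_s: 8.92
eef_pos: [0.5108, 0.0511, 0.1345]
tcp_rot: [0.215, 0.977, -0.0, -0.0]
force: [0.3, 1.2, 0.5]
opening: 0.0004
finger_force: 0.0
```

Request:
{"fn": "move_arm", "kwargs": {"commands": [{"tx": 27, "ty": 23, "tz": 0, "roll": 0}, {"tx": 45, "ty": 39, "tz": 0, "roll": 0}, {"tx": 51, "ty": 44, "tz": 0, "roll": 0}, {"tx": 51, "ty": 44, "tz": 0, "roll": 0}, {"tx": 51, "ty": 44, "tz": 0, "roll": 0}]}}

```text
time_s: 9.33
eef_pos: [0.4844, 0.1108, 0.1347]
tcp_rot: [0.214, 0.977, -0.0, -0.0]
force: [-0.2, -0.2, 0.6]
opening: 0.0005
finger_force: 0.0
```

```bash
cat >> h.py <<'E'
def check():
    for n in ("side","top"):
        s=vision.snapshot(n); P=cloud(s)
        cv2.imwrite(f"pics/{n}_{env.state()['time_s']:.2f}.png",s["pixels"])
        hsv=cv2.cvtColor(s["pixels"],cv2.COLOR_BGR2HSV).astype(int)
        for c,x,y,h0 in(("green",.480,-.291,70),("yellow",.585,-.108,27),("blue",.4845,.1115,112),("red",.602,.305,0)):
            dh=abs(hsv[...,0]-h0); dh=np.minimum(dh,180-dh)
            m=(np.hypot(P[...,0]-x,P[...,1]-y)<.024)&(hsv[...,1]>130)&(dh<20)&(P[...,2]>.05)&(P[...,2]<.08)
            p=P[m]; print(n,c,len(p),np.median(p,axis=0).round(4) if len(p) else "")
    print(env.state()["eef_pos"],env.state()["time_s"])
E
python3 -c "from h import *;check()"
```

```text
side green 238 [ 0.478  -0.2946  0.0605]
side yellow 163 [ 0.5833 -0.1122  0.0604]
side blue 45 [0.4783 0.107  0.0712]
side red 98 [0.5991 0.2947 0.0685]
top green 138 [ 0.4811 -0.2895  0.0621]
top yellow 143 [ 0.5851 -0.1056  0.0612]
top blue 0 
top red 149 [0.6018 0.3064 0.0717]
[0.48467452 0.11015723 0.13454269] 9.4333
```

Yellow is fully in. Next is blue.

Request:
{"fn": "move_arm", "kwargs": {"commands": [{"tx": 0, "ty": 1, "tz": 12, "roll": 0}, {"tx": 0, "ty": 1, "tz": 26, "roll": 0}, {"tx": 0, "ty": 1, "tz": 37, "roll": 0}, {"tx": 0, "ty": 1, "tz": 42, "roll": 0}, {"tx": 0, "ty": 1, "tz": 42, "roll": 0}]}}

```text
time_s: 9.85
eef_pos: [0.4842, 0.1115, 0.0908]
tcp_rot: [0.215, 0.977, -0.001, -0.001]
force: [0.4, -0.3, -0.1]
opening: 0.0005
finger_force: 0.0
```

Request:
{"fn": "move_arm", "kwargs": {"commands": [{"tx": 0, "ty": 0, "tz": 2, "roll": 0}, {"tx": 0, "ty": 0, "tz": 4, "roll": 0}, {"tx": 0, "ty": 0, "tz": 6, "roll": 0}, {"tx": 0, "ty": 0, "tz": 8, "roll": 0}, {"tx": 0, "ty": 0, "tz": 10, "roll": 0}]}}

```text
time_s: 10.27
eef_pos: [0.485, 0.112, 0.083]
tcp_rot: [0.215, 0.977, 0.0, 0.0]
force: [0.9, -2.0, 2.2]
opening: 0.0011
finger_force: 1.5
```

Request:
{"fn": "move_arm", "kwargs": {"commands": [{"tx": 0, "ty": 0, "tz": 1, "roll": 0}, {"tx": 0, "ty": 0, "tz": 2, "roll": 0}, {"tx": 0, "ty": 0, "tz": 3, "roll": 0}, {"tx": 0, "ty": 0, "tz": 4, "roll": 0}, {"tx": 0, "ty": 0, "tz": 4, "roll": 0}]}}

```text
time_s: 10.68
eef_pos: [0.4847, 0.1121, 0.0785]
tcp_rot: [0.215, 0.977, 0.0, 0.0]
force: [1.0, -0.3, 3.2]
opening: 0.0001
finger_force: 1.3
```

Request:
{"fn": "move_arm", "kwargs": {"commands": [{"tx": 0, "ty": 0, "tz": 1, "roll": 0}, {"tx": 0, "ty": 0, "tz": 2, "roll": 0}, {"tx": 0, "ty": 0, "tz": 2.5, "roll": 0}, {"tx": 0, "ty": 0, "tz": 2.5, "roll": 0}]}}

```text
time_s: 11.02
eef_pos: [0.4847, 0.1121, 0.0762]
tcp_rot: [0.215, 0.977, 0.0, 0.0]
force: [0.4, -0.7, 6.5]
opening: 0.0004
finger_force: 2.9
```

Request:
{"fn": "move_arm", "kwargs": {"commands": [{"tx": 0, "ty": 0, "tz": 0.6, "roll": 0}, {"tx": 0, "ty": 0, "tz": 1.2, "roll": 0}, {"tx": 0, "ty": 0, "tz": 1.2, "roll": 0}]}}

```text
time_s: 11.27
eef_pos: [0.4848, 0.1121, 0.0752]
tcp_rot: [0.215, 0.977, 0.0, 0.0]
force: [0.3, -0.9, 7.8]
opening: 0.0003
finger_force: 3.9
```

Request:
{"fn": "move_arm", "kwargs": {"commands": [{"tx": 0, "ty": 0, "tz": -3, "roll": 0}, {"tx": 0, "ty": 0, "tz": -10, "roll": 0}, {"tx": 0, "ty": 0, "tz": -25, "roll": 0}, {"tx": 0, "ty": 0, "tz": -50, "roll": 0}, {"tx": 0, "ty": 0, "tz": -80, "roll": 0}]}}

```text
time_s: 11.68
eef_pos: [0.4836, 0.1119, 0.1544]
tcp_rot: [0.215, 0.977, -0.001, -0.002]
force: [-0.2, -0.5, -0.8]
opening: 0.0004
finger_force: 0.0
```

Request:
{"fn": "move_arm", "kwargs": {"commands": [{"tx": 0, "ty": -20, "tz": -25, "roll": 0}, {"tx": 0, "ty": -55, "tz": -40, "roll": 0}, {"tx": 0, "ty": -90, "tz": -50, "roll": 0}, {"tx": 0, "ty": -125, "tz": -60, "roll": 0}, {"tx": 0, "ty": -150, "tz": -60, "roll": 0}]}}

```text
time_s: 12.1
eef_pos: [0.4208, -0.0257, 0.2171]
tcp_rot: [0.215, 0.977, -0.0, 0.001]
force: [0.6, 0.3, 0.0]
opening: 0.0007
finger_force: 0.0
```

Request:
{"fn": "move_arm", "kwargs": {"commands": [{"tx": 0, "ty": 0, "tz": 0, "roll": 0}, {"tx": 0, "ty": 0, "tz": 0, "roll": 0}]}}

```text
time_s: 12.27
eef_pos: [0.4213, -0.0248, 0.2152]
tcp_rot: [0.216, 0.976, 0.0, 0.0]
force: [0.1, 0.2, -0.5]
opening: 0.0008
finger_force: 0.0
```

```bash
python3 -c "from h import *;check()"; ls pics; cp pics/top_1[0-9]*.png pics/topfinal.png
```

```text
side green 238 [ 0.4785 -0.2953  0.0606]
side yellow 163 [ 0.5834 -0.1123  0.0604]
side blue 78 [0.4832 0.1085 0.0606]
side red 98 [0.5995 0.2953 0.0688]
top green 137 [ 0.4813 -0.2883  0.0623]
top yellow 145 [ 0.585  -0.106   0.0618]
top blue 141 [0.4852 0.1134 0.0617]
top red 145 [0.6016 0.3064 0.0718]
[ 0.42180931 -0.02367733  0.21478099] 12.3667
side1.png
side2.png
side_12.32.png
side_9.38.png
top1.png
top_12.37.png
top_9.43.png
```

View pics/topfinal.png

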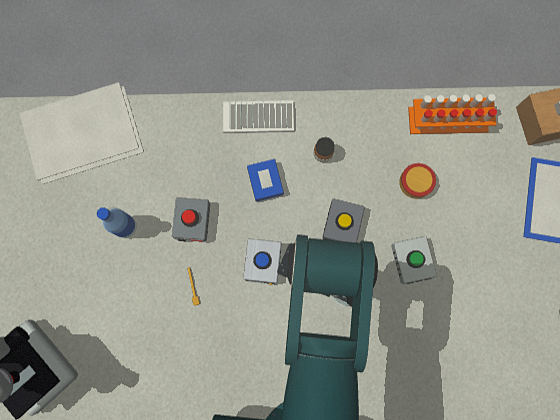

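The final top view shows green (417,259), yellow (345,220) and blue (262,260) all down at about 62 mm. Red (189,217) is still up at 72 mm. The units and other items in view are where they were, the dish is hidden under the arm, and the arm is up clear of everything.

```bash
python3 -c "from h import *;print(env.job_done())"
```

```text
the job is handed in; nothing more can be done
None
```

I pressed green, yellow and blue in that order, and each stays fully in at about 62 mm with no push over about 8.5 N; red is still off, none of the units moved, and I handed the job in at about 12.4 s.

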